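# Park the ring-clamp trolley at the loupe pointer

### The job

Roll the ring-clamp trolley along its rail so that the white line across it comes to rest at the orange pointer by the loupe, and leave it standing there untouched. It runs almost without friction and its buffers are soft springs: touch it only on its two yellow buffer faces, gently so that a buffer is never pushed fully in, and brake it before it runs into either red end stop. Leave the mallet, the wax bar and the jar where they lie.

Things in the scene. Friction and masses are not known exactly. Their poses are not given: they have to be found in the camera images.
- rail: Dark steel rail bed, 100 wide, 720 long, 12 high, bolted to the bench. Origin at the centre of its underside; its y axis is the running direction (from the trolley's start towards the pointer), x across it away from the robot, z up. A red end stop 60 high stands at each end, inner face 335 from the origin.
- carriage (a joint): Travel of the trolley along the rail's y, in m, 0 to 0.46; the trolley's centre lies at rail y = value - 0.23. It touches the end stops at 0 and 0.46 (within 5 mm of either counts as striking it). Everything that rolls weighs 0.81 kg nominally (0.6 to 1.1 kg by the load); wheels drag about 0.06 N s/m plus 0.003 N (nominal), so a push lets it roll on for many seconds.
- carriage_mid (a point): Centre of the white line across the trolley's flat green top, 85 above the bench, over the trolley's centre. The green metal body is 96 across the rail, 140 along it, 31 to 85 above the bench, with a wooden ring clamp on top that reaches 107 (113 with its ring); neither may be touched.
- face_rear (a point): Centre of the yellow end face of the rear (-y) buffer head, a block 92 across the rail, 36 to 80 above the bench, that sticks out 30 from the green body when free: face 100 from the trolley's centre then, 58 above the bench. Pushing it towards +y drives the trolley forward.
- face_front (a point): Centre of the front yellow face, 58 above the bench; 100 from the trolley's centre when free. Pushing it towards -y brakes the trolley or drives it back.
- buffer_rear (a joint): How far the rear buffer is pushed in, m, 0 (free) to 0.026 (bottomed); spring 40 N/m with damping 0.35 N s/m, so it throws the trolley back off a fixed obstacle with most of its speed. More than 0.024 counts as fully in.
- buffer_front (a joint): The same for the front buffer.
- pointer: Pointer foot clipped beside the rail's far edge, with orange pointer and an orange stripe across the rail bed; axes parallel to the rail's; origin on the rail's centre line at bench height, at the mark: the trolley is parked when its centre has this rail y. A loupe on a post, 149 high, stands 155 beyond the rail's centre line.
- pointer_tip (a point): Tip of the orange pointer, 54 from the rail's centre line on the far side, 52 above the bench, at the mark.
- mallet: Loose wooden mallet lying beyond the rail, 260 long, head 55 x 90 x 55 high. Bystander.
- wax_bar: Loose dark red wax bar 170 x 50 x 45 high lying between robot and rail on the robot's left. Bystander.
- polish_jar: Loose jar, 60 diameter, 70 high, beyond the rail. Bystander.
There are look-alikes about, which are no part of the job. There is more than one size of the pointer; the job needs the smaller.

How it is judged:
On the way:
1. the trolley stands at the pointer, at rest and untouched, for 2 s (y of carriage_mid in the frame of pointer between -0.012 and 0.012 m and velocity of joint carriage between -0.012 and 0.012 m/s and contact force between the fingers and buffer_rear_c0 below 0.05 N and contact force between the fingers and buffer_front_c0 below 0.05 N), for 2 s.
At the end, for the whole second after the job is handed in: The trolley's white line is within 12 mm of the pointer along the rail, slower than 12 mm/s, untouched, after standing so for 2 s; the mallet, wax bar and jar are within 15 mm of where they lay (all of step 1 and distance of each of mallet, wax_bar, polish_jar from where it was at the start of the episode below 0.015 m).
It fails at once if the trolley runs into an end stop (within 5 mm of it) (value of joint carriage above 0.455 m or value of joint carriage below 0.005 m).
It fails at once if a buffer is pushed fully in (value of joint any of buffer_rear, buffer_front above 0.024 m).
It fails at once if a buffer is struck or pressed hard (over 5 N) (contact force between the fingers and buffer_rear_c0 above 5 N or contact force between the fingers and buffer_front_c0 above 5 N).
It fails at once if the robot touches the trolley's body or clamp (contact force between any of the fingers, the arm and carriage_c0 above 0.5 N or contact force between any of the fingers, the arm and carriage_c1 above 0.5 N or contact force between any of the fingers, the arm and carriage_c2 above 0.5 N).
It fails at once if the mallet, wax bar or jar is pushed away (distance of any of mallet, wax_bar, polish_jar from where it was at the start of the episode above 0.03 m).
It also fails if it takes over 37 s, if anything falls off the work surface, if the arm or the gripper's body presses on something with over 40 N, if the wrist force passes 120 N, or if a joint passes its speed limit or range.

### The arm

A 7-joint arm with a two-finger parallel gripper is mounted at the origin on the work surface. World frame = base frame: x ahead of the robot, y to its left, z up, the work surface at z = 0. Lengths are in m, angles in rad, forces in N, time in s.
With the tool pointing down it reaches from about 0.425 to 0.875 m from the base axis. Payload 4.7 kg.
Tool frame: the origin (TCP) lies on the centre line of the jaws, within the pads' length; the fingertips stand 14 mm ahead of it and the grasp point (between the pads) lies 5 mm behind it; z points along the fingers, y is the line along which they close (so a half turn about z gives the same grasp; the last joint's range is limited). The gripper opens to 87 mm and grips with 3 to 60 N. Pads are 19 mm wide; open, the fingers measure 117 mm over their backs; the gripper's body (75 mm by 190 mm) begins 51 mm behind the grasp point.
Start: joints at [-1.177, 0.321, -0.07, 1.45, 0.023, 1.371, -0.057], TCP at [0.241, 0.604, 0.237] pointing down, gripper open.
Joint ranges: [-2.86, 2.86], [-0.3, 2.09], [-1.38, 1.24], [0.06, 2.45], [-1.56, 4.7], [0.09, 2.05], [-2.69, 2.69]. Speed limits (rad/s): [2.57, 2.57, 3.14, 3.14, 3.14, 3.14, 3.14].

### API

Orientations are given as a rotation vector (axis times angle).
In Python, from bench import ctrl gives the robot as it stands.
- The arm moves only by the tool send_rows, never from a script. Its argument "steps" is a list of rows, each an object of numbers: "tx", "ty", "tz": the shift along the tool's x, y, z in units of 60 mm (1.0 is 60 mm); "turn": the turn about the tool's z in units of 8 degrees (1.0 is 8 degrees); "grip": the opening, from 0 (shut) to 1 (fully open). A call has 1 to 12 rows; each row shifts and turns the commanded pose from where the row before left it, along the tool's axes as they then stand; what a row does not reach is not made up. A row lasts 1/8 s, in which the tool goes at most 62.5 mm and 10.7 degrees, less where a joint would pass 70% of its speed; a pose out of reach is approached as far as the arm can. A call is refused whole if a number of a shift passes 1 or a number of a turn 1, either way. A call with a gripper value outside its range is refused whole. The fingers move at their own pace and stop on an object; "newtons" is the grip in N (left out, the last holds). Time passes only in rows, so rows that do not move let the fingers close. It gives the time, the measured TCP pose, the force, the opening and the grip force at its end, in the units of the state.
- ctrl.get_state(): the state, without advancing time (a new reading comes with each control period).
- ctrl.get_image(name): name is "scene" or "top" or "wrist"; returns a dict with "pixels" (400x640x3 uint8, red, green, blue), "K" (3x3 intrinsics, pixels), "cam_to_world" (4x4, takes a point from camera to world coordinates); the wrist camera has in their place "T_tool_cam" (4x4, takes a point from camera to tool coordinates, whose origin is the TCP and whose axes are the flange's). Camera axes: x right, y down, z forward; pixel columns grow to the right and rows downward; lengths in m; the calibration is good to about 2 mm. A picture is of the moment at which its call begins: read the wrist's pose just before it. There is no depth.
- ctrl.close_job(): hands the job in; it is judged then, once.
The state is a dict: "time": time; "joint_positions": joint angles; "qd": joint speeds; "joint_torque": joint torques, N m; "position": TCP position; "tool_rot": TCP orientation; "ft_force": force on the tool from outside, world axes, zero at the start; "torque": the same for the moment, N m; "grip_width": opening from 0.0 (shut) to 1.0 (fully open); "grip_force": force on a finger pad.
Only numpy, scipy, OpenCV 4.12 (cv2) and the standard library are available. Lean on these libraries where they do the work, as an engineer would, in place of code of your own. Each camera call takes 0.05 s, during which the arm holds its last target. There are 200 camera calls.

## Working session

There is one attempt and no reset: what is moved stays moved. The work goes in short steps, Python scripts to look and compute and a tool call to move; the robot and the scene stay as the last step left them, time stands still between calls to the robot, and variables do not carry over. Pictures are saved under pics/ and viewed, at most 10 in all, crops included, and the job is handed in when it is done.

Besides the shell and the picture viewer there is one more tool, called after "Call:" by a JSON object that holds its "fn" and its "kwargs". send_rows: Moves the arm, as the interface text tells. Its arguments: {"type":"object","properties":{"steps":{"type":"array"},"newtons":{"type":"number"}},"required":["steps"]}

```bash
mkdir -p pics; ls
python3 - <<'E'
from bench import ctrl
import cv2
s=ctrl.get_state();print(s)
for n in("scene","top"):
    d=ctrl.get_image(n);cv2.imwrite(f"pics/{n}0.png",d["pixels"][:,:,::-1]);print(n,d["K"],d["cam_to_world"])
E
```

```text
pics
{'time': 0.0, 'joint_positions': array([-1.17692058,  0.32183574, -0.07007535,  1.4516792 ,  0.02259197,
        1.37081497, -0.05691243]), 'qd': array([ 0.00065471, -0.00035021, -0.00102643, -0.00181734,  0.00048434,
       -0.0003302 ,  0.00052638]), 'joint_torque': array([-6.75618026e-05, -4.91279662e+01, -4.03774381e-01, -3.12530243e+01,
       -6.37829513e-02,  4.42795898e-02,  1.98015614e-04]), 'position': array([0.24081252, 0.60316837, 0.23545105]), 'tool_rot': array([-5.92907747e-01, -3.08485489e+00,  3.03297979e-03]), 'ft_force': array([0.18938427, 0.45540457, 0.42085707]), 'torque': array([-0.00607414,  0.00105306,  0.07733266]), 'grip_force': 0.0, 'grip_width': 1.000365143553577}
scene [[424.07868868   0.         315.41536336]
 [  0.         424.07868868 207.56047193]
 [  0.           0.           1.        ]] [[-0.39111853  0.5390413  -0.74596298  1.25853103]
 [ 0.92012337  0.24662093 -0.30422212  0.30994991]
 [ 0.0199818  -0.80536488 -0.59244252  0.69314358]
 [ 0.          0.          0.          1.        ]]
top [[362.33354406   0.         321.49561433]
 [  0.         362.33354406 202.36349806]
 [  0.           0.           1.        ]] [[ 2.87342936e-02 -9.93085423e-01  1.13823037e-01  3.47310329e-01]
 [-9.99311810e-01 -3.12117274e-02 -2.00433295e-02  3.36075353e-04]
 [ 2.34573519e-02 -1.13168774e-01 -9.93298838e-01  1.09549845e+00]
 [ 0.00000000e+00  0.00000000e+00  0.00000000e+00  1.00000000e+00]]
```

View pics/scene0.png

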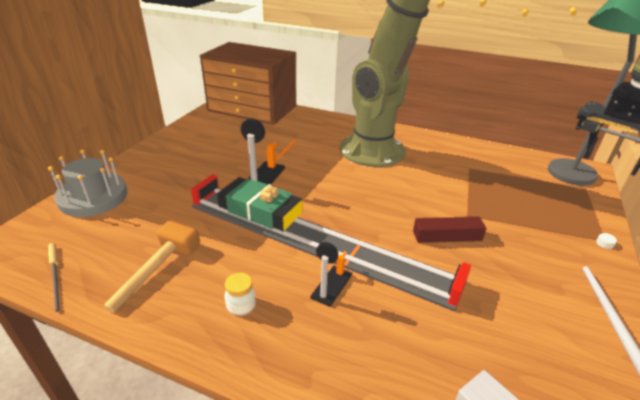

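View pics/top0.png

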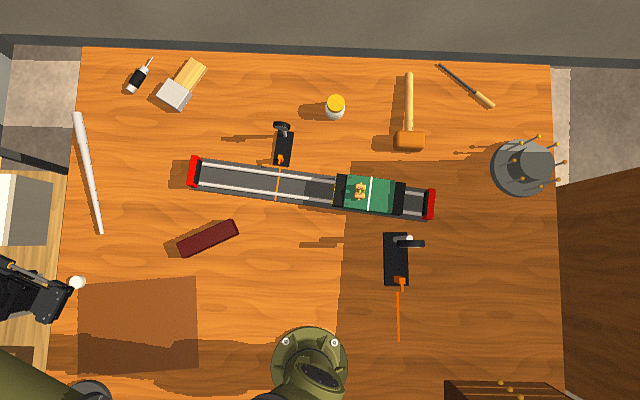

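The scene has two pointers. The small one sits at the rail's far edge at top (281,160), with its stripe across the rail near (278,185). The larger look-alike is on the robot's side at (396,270) and isn't clipped to the rail. The trolley is green at (370,193), with its white line at about x=370. The wax bar is at (207,238), the jar at (335,106) and the mallet at (408,110). I choose the pointer at (281,160) and will check it in a crop while measuring.

```bash
cat > h.py <<'E'
import numpy as np,cv2
from bench import ctrl
def ray(d,uv,z):
    K,T=d["K"],d["cam_to_world"]
    r=T[:3,:3]@np.linalg.solve(K,np.r_[uv,1.]);o=T[:3,3]
    return (o+r*(z-o[2])/r[2])[:2]
def blobs(im,lo,hi,minA=12):
    m=cv2.inRange(cv2.cvtColor(im,cv2.COLOR_RGB2HSV),np.array(lo),np.array(hi))
    n,l,s,c=cv2.connectedComponentsWithStats(m)
    return m,[(s[i,4],c[i],s[i,:4]) for i in range(1,n) if s[i,4]>=minA]
E
python3 - <<'E'
from h import *
d=ctrl.get_image("top");im=d["pixels"]
c=im[140:230,170:450];cv2.imwrite("pics/crop.png",cv2.resize(c,None,fx=2.8,fy=2.8,interpolation=cv2.INTER_CUBIC)[:,:,::-1])
for nm,lo,hi in(("red",(0,200,150),(4,255,255)),("red2",(174,150,120),(180,255,255)),("orange",(8,235,200),(14,255,255)),("green",(65,80,40),(90,255,255)),("white",(0,0,190),(180,40,255)),("yel",(24,150,130),(32,255,255))):
    m,b=blobs(im,lo,hi)
    print(nm,[(a,np.round(x,1).tolist(),q.tolist()) for a,x,q in b if 120<x[1]<300 and 150<x[0]<460])
E
```

```text
red [(np.int32(229), [191.9, 170.6], [186, 155, 16, 33]), (np.int32(191), [430.7, 203.4], [427, 188, 9, 31])]
red2 []
orange [(np.int32(53), [401.8, 283.3], [399, 278, 7, 14])]
green [(np.int32(614), [355.5, 193.2], [343, 174, 27, 38]), (np.int32(774), [381.7, 196.0], [369, 178, 27, 37])]
white [(np.int32(207), [256.7, 170.6], [202, 162, 109, 17]), (np.int32(54), [369.4, 193.2], [367, 177, 6, 33]), (np.int32(220), [254.6, 190.3], [199, 182, 110, 18]), (np.int32(22), [409.3, 237.6], [407, 236, 6, 4])]
yel []
```

View pics/crop.png

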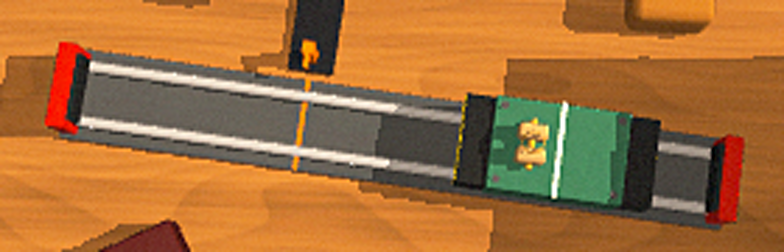

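The crop confirms the small pointer: its head is at full-image (281,159) and the thin stripe runs (280,168) to (275,200). The white line is at about (369.5,193), and the trolley's dark buffer heads are at (340,190) and (399,199). The gap behind the rear head to the stop is about 20 px.

```bash
cat >> h.py <<'E'
def whites(d,z):
    m,b=blobs(d["pixels"],(0,0,190),(180,40,255))
    return m
E
python3 - <<'E'
from h import *
d=ctrl.get_image("top");im=d["pixels"];hsv=cv2.cvtColor(im,cv2.COLOR_RGB2HSV)
n,l,s,c=cv2.connectedComponentsWithStats(cv2.inRange(hsv,(0,0,190),(180,40,255)))
def pts(i,z):
    y,x=np.nonzero(l==i);return np.array([ray(d,(a,b),z) for a,b in zip(x,y)])
L=[]
for i in range(1,n):
    if s[i,4]<50 or not(120<c[i][1]<300 and 150<c[i][0]<460):continue
    p=pts(i,0.085 if 360<c[i][0]<380 else 0.016)
    v=cv2.fitLine(p.astype(np.float32),cv2.DIST_L2,0,.001,.001).ravel();print(c[i],p.mean(0),v[:2]*np.sign(v[1]),np.degrees(np.arctan2(v[0],v[1])))
# stripe: orange-ish pixels in rail region
reg=np.zeros(im.shape[:2],np.uint8);cv2.fillPoly(reg,[np.array([[272,164],[286,166],[283,202],[270,200]])],255)
m=cv2.inRange(hsv,(8,120,100),(22,255,255))&reg
y,x=np.nonzero(m);print(np.c_[x,y].tolist())
print("tip/stripe ends",ray(d,(280,168),.012),ray(d,(275.4,200),.012))
for u in((432,189),(427.5,218),(188,170),(196,172)):print("stop",u,ray(d,u,.06))
# buffer head tops: face edges (crop px)
for u in((658,120),(648,210),(467,95),(455,185)):print("face",ray(d,(170+u[0]/2.8,140+u[1]/2.8),.08))
sc=ctrl.get_image("scene")
cv2.imwrite("pics/sc.png",cv2.resize(sc["pixels"][150:320,180:480],None,fx=2.6,fy=2.6,interpolation=cv2.INTER_CUBIC)[:,:,::-1])
E
```

```text
[256.44444444 170.55072464] [0.56139142 0.17747172] [0.10854128 0.9940919 ] 6.231233
[369.35185185 193.22222222] [ 0.49341469 -0.15446304] [-0.993772    0.11143299] 96.39793
[254.30232558 190.27906977] [0.50111956 0.18091562] [0.10701931 0.9942569 ] 6.14352
[[272, 164], [272, 165], [273, 165], [274, 165], [275, 165], [276, 165], [272, 166], [273, 166], [274, 166], [275, 166], [276, 166], [277, 166], [278, 166], [279, 166], [280, 166], [281, 166], [282, 166], [283, 166], [285, 166], [272, 167], [273, 167], [274, 167], [275, 167], [276, 167], [277, 167], [278, 167], [279, 167], [280, 167], [281, 167], [282, 167], [283, 167], [284, 167], [285, 167], [286, 167], [278, 168], [279, 168], [280, 168], [281, 168], [282, 168], [283, 168], [284, 168], [285, 168], [286, 168], [279, 169], [280, 169], [285, 169], [286, 169], [279, 170], [280, 170], [278, 171], [279, 171], [280, 171], [279, 172], [278, 176], [279, 176], [277, 177], [278, 177], [279, 177], [277, 178], [278, 178], [279, 178], [277, 179], [278, 179], [277, 180], [278, 180], [277, 181], [278, 181], [277, 182], [278, 182], [277, 183], [
[... 168 characters left out ...]
277, 189], [275, 190], [276, 190], [277, 190], [276, 191], [277, 191], [275, 196], [276, 196], [274, 197], [275, 197], [276, 197], [274, 198], [275, 198], [276, 198], [274, 199], [275, 199], [276, 199], [271, 200], [274, 200], [275, 200], [274, 201], [275, 201], [276, 201], [278, 201], [279, 201], [280, 202], [281, 202], [282, 202], [283, 202]]
tip/stripe ends [0.57243984 0.10740581] [0.474261   0.11710642]
stop (432, 189) [ 0.51520223 -0.34096886]
stop (427.5, 218) [ 0.43022056 -0.32739543]
stop (188, 170) [0.54769879 0.36670934]
stop (196, 172) [0.5426172  0.34345728]
face [ 0.52718768 -0.25686606]
face [ 0.43485787 -0.24695499]
face [ 0.54657347 -0.06137673]
face [ 0.45413166 -0.05148677]
```

View pics/sc.png

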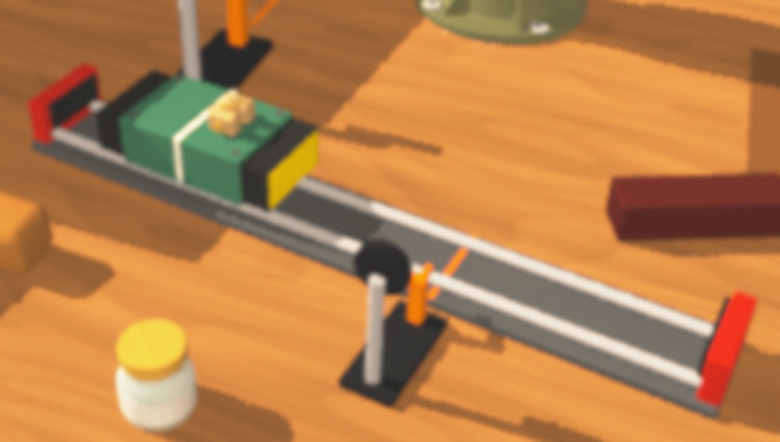

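The scene view agrees: the small pointer and loupe stand on the near side of the rail at crop (420,300), with the yellow front face at (293,170). The look-alike's loupe is at scene (252,130), close to where the gripper's body has to go, so I triangulate it.

Run:
```python
from h import *
t=ctrl.get_image("top");s=ctrl.get_image("scene")
def P(d):return d["K"]@np.linalg.inv(d["cam_to_world"])[:3]
def tri(a,b):
    X=cv2.triangulatePoints(P(t),P(s),np.array(a,float).reshape(2,1),np.array(b,float).reshape(2,1)).ravel();X=X[:3]/X[3]
    r=P(t)@np.r_[X,1];print(np.round(X,3),r[:2]/r[2]-a)
tri((411,243),(252.5,130));tri((281.5,126),(327,252))
for z in(.1,.15,.2,.25):print(z,ray(t,(398,241),z),ray(t,(425,245),z),ray(t,(409,238),z), ray(s,(252,119),z))
g=lambda p:(np.dot(p,(.1077,.9942)),np.dot(p,(.9942,-.1077)))
print(g(ray(t,(277.3,183.8),.012)),g(ray(t,(369.4,193.2),.085)))
```

```text
[ 0.356 -0.247  0.179] [ 0.01240653 -0.00557468]
[0.668 0.097 0.123] [ 0.20125306 -0.06298295]
0.1 [ 0.36123657 -0.23288222] [ 0.35246045 -0.30747836] [ 0.37032458 -0.2632484 ] [ 0.14783294 -0.37491886]
0.15 [ 0.36053711 -0.22116857] [ 0.35220178 -0.29201804] [ 0.36916866 -0.25000958] [ 0.24146103 -0.31718673]
0.2 [ 0.35983765 -0.20945493] [ 0.35194311 -0.27655773] [ 0.36801275 -0.23677076] [ 0.33508913 -0.25945461]
0.25 [ 0.35913819 -0.19774129] [ 0.35168444 -0.26109741] [ 0.36685683 -0.22353194] [ 0.42871723 -0.20172249]
(np.float64(0.16925179890868544), np.float64(0.5084044150803376)) (np.float64(-0.100553497059288), np.float64(0.5071838637864442))
```

```bash
cat >> h.py <<'E'
from scipy.spatial.transform import Rotation as Ro
U=np.array([.1077,.9942]);W=np.array([.9942,-.1077])
def rows(wps,yaw_end,nturn):
    s=ctrl.get_state();p=s["position"].copy();R=Ro.from_rotvec(s["tool_rot"]).as_matrix()
    y=np.degrees(np.arctan2(R[1,1],R[0,1]));tot=(y-yaw_end)/8
    pts=[p]
    for w in wps:
        a=pts[-1];w=np.array(w,float);n=int(np.ceil(np.linalg.norm(w-a)/.055));pts+=[a+(w-a)*k/n for k in range(1,n+1)]
    for k,(a,b) in enumerate(zip(pts,pts[1:])):
        th=np.radians(y);xt=np.array([-np.sin(th),np.cos(th),0]);yt=np.array([np.cos(th),np.sin(th),0])
        d=(b-a)/.06;t=tot/nturn if k<nturn else 0;y-=8*t
        print(k,np.round([d@xt,d@yt,-d[2],t],2),np.round(b,3))
def st():
    s=ctrl.get_state();p=s["position"];R=Ro.from_rotvec(s["tool_rot"]).as_matrix()
    print("t",round(s["time"],3),"p",np.round(p,4),"s,w",np.round([p[:2]@U,p[:2]@W],4),"yaw",np.degrees(np.arctan2(R[1,1],R[0,1])).round(2),"F",np.round(s["ft_force"],2))
E
python3 - <<'E'
from h import *
st();rows([(.50,.40,.23),(.60,.10,.22),(.5016,-.2907,.2)],-6.2,12)
E
```

```text
t 0.35 p [0.241  0.6036 0.2363] s,w [0.626  0.1746] yaw 68.24 F [ 0.42 -0.19  0.26]
0 [-0.88 -0.26  0.02  0.78] [0.284 0.57  0.235]
1 [-0.9  -0.16  0.02  0.78] [0.327 0.536 0.234]
2 [-0.91 -0.06  0.02  0.78] [0.37  0.502 0.233]
3 [-0.91  0.04  0.02  0.78] [0.414 0.468 0.232]
4 [-0.91  0.13  0.02  0.78] [0.457 0.434 0.231]
5 [-0.89  0.23  0.02  0.78] [0.5  0.4  0.23]
6 [-0.86 -0.19  0.03  0.78] [0.517 0.35  0.228]
7 [-0.87 -0.1   0.03  0.78] [0.533 0.3   0.227]
8 [-0.88 -0.    0.03  0.78] [0.55  0.25  0.225]
9 [-0.87  0.09  0.03  0.78] [0.567 0.2   0.223]
10 [-0.86  0.19  0.03  0.78] [0.583 0.15  0.222]
11 [-0.83  0.28  0.03  0.78] [0.6  0.1  0.22]
12 [-0.83 -0.12  0.04  0.  ] [0.588 0.051 0.218]
13 [-0.83 -0.12  0.04  0.  ] [0.575 0.002 0.215]
14 [-0.83 -0.12  0.04  0.  ] [ 0.563 -0.047  0.212]
15 [-0.83 -0.12  0.04  0.  ] [ 0.551 -0.095  0.21 ]
16 [-0.83 -0.12  0.04  0.  ] [ 0.538 -0.144  0.208]
17 [-0.83 -0.12  0.04  0.  ] [ 0.526 -0.193  0.205]
18 [-0.83 -0.12  0.04  0.  ] [ 0.514 -0.242  0.202]
19 [-0.83 -0.12  0.04  0.  ] [ 0.502 -0.291  0.2  ]
```

Call:
{"fn": "send_rows", "kwargs": {"steps": [{"tx": -0.88,"ty": -0.26,"tz": 0,"turn": 0.78,"grip": 0},{"tx": -0.9,"ty": -0.16,"tz": 0,"turn": 0.78,"grip": 0},{"tx": -0.9,"ty": -0.06,"tz": 0,"turn": 0.78,"grip": 0},{"tx": -0.9,"ty": 0.04,"tz": 0,"turn": 0.78,"grip": 0},{"tx": -0.9,"ty": 0.13,"tz": 0,"turn": 0.78,"grip": 0},{"tx": -0.9,"ty": 0.23,"tz": 0,"turn": 0.78,"grip": 0},{"tx": -0.86,"ty": -0.2,"tz": 0,"turn": 0.78,"grip": 0},{"tx": -0.87,"ty": -0.1,"tz": 0,"turn": 0.78,"grip": 0},{"tx": -0.88,"ty": 0,"tz": 0,"turn": 0.78,"grip": 0},{"tx": -0.87,"ty": 0.1,"tz": 0,"turn": 0.78,"grip": 0},{"tx": -0.86,"ty": 0.2,"tz": 0,"turn": 0.78,"grip": 0},{"tx": -0.83,"ty": 0.28,"tz": 0,"turn": 0.78,"grip": 0}]}}

```text
time: 1.85
position: [0.5987, 0.0985, 0.2368]
tool_rot: [2.35, 2.085, 0.001]
ft_force: [-0.2, 1.1, -0.3]
grip_width: 0.007
grip_force: 0.0
```

Run:
```python
from h import *
st();rows([(.5016,-.2907,.2)],-6.2,3)
```

```text
t 1.85 p [0.5987 0.0985 0.2368] s,w [0.1624 0.5846] yaw -6.83 F [-0.16  1.1  -0.26]
0 [-0.83 -0.1   0.08 -0.03] [0.587 0.05  0.232]
1 [-0.83 -0.11  0.08 -0.03] [0.574 0.001 0.228]
2 [-0.83 -0.11  0.08 -0.03] [ 0.562 -0.047  0.223]
3 [-0.83 -0.11  0.08  0.  ] [ 0.55  -0.096  0.218]
4 [-0.83 -0.11  0.08  0.  ] [ 0.538 -0.145  0.214]
5 [-0.83 -0.11  0.08  0.  ] [ 0.526 -0.193  0.209]
6 [-0.83 -0.11  0.08  0.  ] [ 0.514 -0.242  0.205]
7 [-0.83 -0.11  0.08  0.  ] [ 0.502 -0.291  0.2  ]
```

Call:
{"fn": "send_rows", "kwargs": {"steps": [{"tx": -0.83,"ty": -0.11,"turn": -0.04,"grip": 0},{"tx": -0.83,"ty": -0.11,"turn": -0.04,"grip": 0},{"tx": -0.83,"ty": -0.11,"grip": 0},{"tx": -0.83,"ty": -0.11,"grip": 0},{"tx": -0.83,"ty": -0.11,"grip": 0},{"tx": -0.83,"ty": -0.11,"grip": 0},{"tx": -0.83,"ty": -0.11,"grip": 0},{"tx": -0.83,"ty": -0.11,"grip": 0},{"tx": 0,"grip": 0}]}}

```text
validation failed for argument at $.st...
```

```bash
cat >> h.py <<'E'
def line(n="top"):
    """rail s of the trolley's white line, from the white pixels between green ones"""
    t=ctrl.get_state()["time"];d=ctrl.get_image(n);hsv=cv2.cvtColor(d["pixels"],cv2.COLOR_RGB2HSV)
    g=cv2.inRange(hsv,(65,80,40),(90,255,255));near=cv2.dilate(g,np.ones((5,5)))
    w=cv2.inRange(hsv,(0,0,170),(180,60,255))&near
    y,x=np.nonzero(w);S=np.array([[p@U,p@W] for p in(ray(d,(a,b),.085) for a,b in zip(x,y))])
    if len(S): S=S[abs(S[:,1]-.508)<.048]
    if len(S): m=np.median(S[:,0]);k=S[abs(S[:,0]-m)<.01]
    print(n,"t",round(t,3),"line s",(round(k[:,0].mean(),4),len(k)) if len(S) else None);return d
E
python3 - <<'E'
from h import *
st();line("top");d=line("scene")
cv2.imwrite("pics/s2.png",d["pixels"][:,:,::-1])
E
```

```text
t 1.85 p [0.5987 0.0985 0.2368] s,w [0.1624 0.5846] yaw -6.83 F [-0.16  1.1  -0.26]
top t 1.85 line s (np.float64(-0.1003), 65)
scene t 1.9 line s (np.float64(-0.1019), 51)
```

View pics/s2.png

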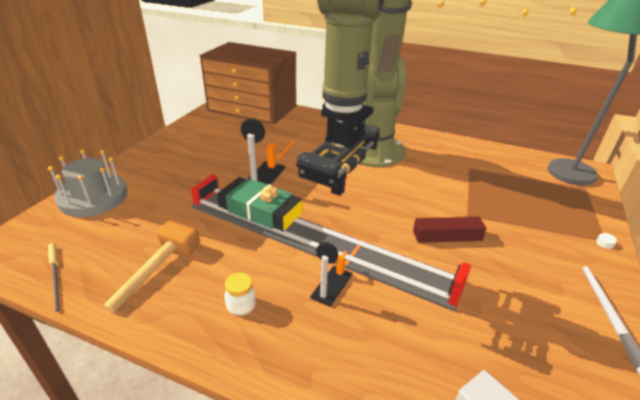

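The picture shows the gripper still mid-way at (335,178), because the second move was refused, probably for its left-out keys. Both cameras put the white line at s≈-0.100, so I'll resend with every key in each row.

Call:
{"fn": "send_rows", "kwargs": {"steps": [{"tx": -0.83,"ty": -0.11,"tz": 0,"turn": -0.04,"grip": 0},{"tx": -0.83,"ty": -0.11,"tz": 0,"turn": -0.04,"grip": 0},{"tx": -0.83,"ty": -0.11,"tz": 0,"turn": 0,"grip": 0},{"tx": -0.83,"ty": -0.11,"tz": 0,"turn": 0,"grip": 0},{"tx": -0.83,"ty": -0.11,"tz": 0,"turn": 0,"grip": 0},{"tx": -0.83,"ty": -0.11,"tz": 0,"turn": 0,"grip": 0},{"tx": -0.83,"ty": -0.11,"tz": 0,"turn": 0,"grip": 0},{"tx": -0.83,"ty": -0.11,"tz": 0,"turn": 0,"grip": 0},{"tx": 0,"ty": 0,"tz": 0,"turn": 0,"grip": 0}]}}

```text
time: 3.08
position: [0.501, -0.2953, 0.237]
tool_rot: [2.342, 2.092, -0.003]
ft_force: [0.1, -0.1, 0.1]
grip_width: 0.006
grip_force: 0.0
```

Run:
```python
from h import *
st();line("top");line("scene")
```

```text
t 3.075 p [ 0.501  -0.2953  0.237 ] s,w [-0.2396  0.5299] yaw -6.44 F [ 0.06 -0.07  0.14]
top t 3.075 line s (np.float64(-0.1003), 64)
scene t 3.125 line s (np.float64(-0.1019), 51)
```

Call:
{"fn": "send_rows", "kwargs": {"steps": [{"tx": 0,"ty": 0,"tz": 0.97,"turn": 0.03,"grip": 0},{"tx": 0,"ty": 0,"tz": 0.97,"turn": 0,"grip": 0},{"tx": 0,"ty": 0,"tz": 0.97,"turn": 0,"grip": 0},{"tx": 0,"ty": 0,"tz": 0,"turn": 0,"grip": 0}]}}

```text
time: 3.68
position: [0.5008, -0.2862, 0.0577]
tool_rot: [-2.329, -2.095, 0.006]
ft_force: [0.6, 0.5, 0.3]
grip_width: 0.004
grip_force: 0.0
```

Run:
```python
from h import *
st();d=line("top");e=line("scene")
cv2.imwrite("pics/down.png",np.hstack([cv2.resize(d["pixels"][130:270,310:450],(400,400),interpolation=cv2.INTER_CUBIC),cv2.resize(e["pixels"][100:250,180:330],(400,400),interpolation=cv2.INTER_CUBIC)])[:,:,::-1])
```

```text
t 3.675 p [ 0.5008 -0.2862  0.0577] s,w [-0.2306  0.5288] yaw -6.05 F [0.61 0.51 0.26]
top t 3.675 line s (np.float64(-0.1003), 56)
scene t 3.725 line s (np.float64(-0.1013), 39)
```

View pics/down.png

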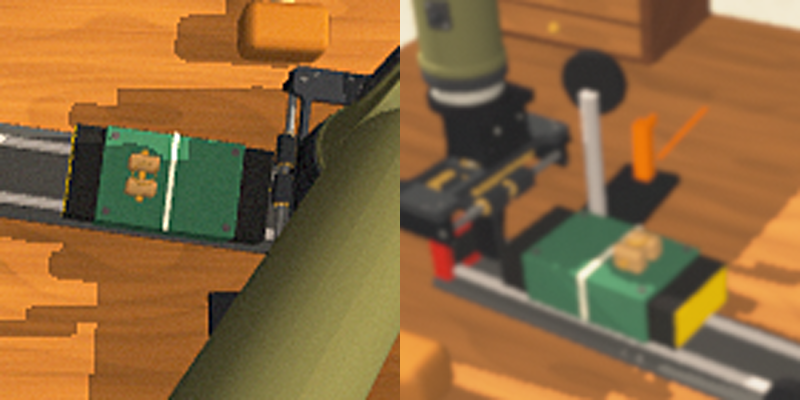

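The finger is down in the gap at top crop (283,180), with the rear head's edge at (272,195) and the look-alike loupe clear. Now a gentle push at about 40 mm/s.

Call:
{"fn": "send_rows", "kwargs": {"steps": [{"tx": 0.12,"ty": 0,"tz": -0.05,"turn": 0,"grip": 0},{"tx": 0.083,"ty": 0,"tz": 0,"turn": 0,"grip": 0},{"tx": 0.083,"ty": 0,"tz": 0,"turn": 0,"grip": 0},{"tx": 0.083,"ty": 0,"tz": 0,"turn": 0,"grip": 0},{"tx": 0.083,"ty": 0,"tz": 0,"turn": 0,"grip": 0},{"tx": 0.083,"ty": 0,"tz": 0,"turn": 0,"grip": 0},{"tx": 0.083,"ty": 0,"tz": 0,"turn": 0,"grip": 0},{"tx": 0.083,"ty": 0,"tz": 0,"turn": 0,"grip": 0}]}}

```text
time: 4.78
position: [0.5079, -0.2482, 0.0649]
tool_rot: [-2.339, -2.097, -0.0]
ft_force: [0.3, 0.0, -0.9]
grip_width: 0.008
grip_force: 0.0
```

Run:
```python
from h import *
st();line("top");line("scene");line("top")
```

```text
t 4.775 p [ 0.5079 -0.2482  0.0649] s,w [-0.1921  0.5317] yaw -6.24 F [ 0.25  0.   -0.87]
top t 4.775 line s (np.float64(-0.0789), 50)
scene t 4.825 line s (np.float64(-0.0767), 26)
top t 4.875 line s (np.float64(-0.0719), 49)
```

Call:
{"fn": "send_rows", "kwargs": {"steps": [{"tx": 0,"ty": 0,"tz": -1,"turn": 0,"grip": 0},{"tx": 0,"ty": 0,"tz": -1,"turn": 0,"grip": 0},{"tx": 1,"ty": -0.07,"tz": 0,"turn": 0,"grip": 0},{"tx": 1,"ty": -0.07,"tz": 0,"turn": 0,"grip": 0},{"tx": 1,"ty": -0.07,"tz": 0,"turn": 0,"grip": 0},{"tx": 1,"ty": -0.07,"tz": 0,"turn": 0,"grip": 0},{"tx": 1,"ty": -0.07,"tz": 0,"turn": 0,"grip": 0},{"tx": 1,"ty": -0.07,"tz": 0,"turn": 0,"grip": 0},{"tx": 1,"ty": -0.07,"tz": 0,"turn": 0,"grip": 0},{"tx": 1,"ty": -0.07,"tz": 0,"turn": 0,"grip": 0}]}}

```text
time: 6.18
position: [0.5268, 0.2337, 0.1852]
tool_rot: [2.34, 2.096, 0.001]
ft_force: [1.1, -0.4, 0.1]
grip_width: 0.006
grip_force: 0.0
```

Run:
```python
from h import *
st();line("scene");line("top");st()
```

```text
t 6.175 p [0.5268 0.2337 0.1852] s,w [0.2891 0.4986] yaw -6.28 F [ 1.14 -0.39  0.1 ]
scene t 6.175 line s (np.float64(0.0124), 69)
top t 6.225 line s (np.float64(0.0172), 64)
t 6.275 p [0.5247 0.2412 0.1844] s,w [0.2963 0.4957] yaw -5.6 F [ 1.41  1.11 -1.25]
```

Call:
{"fn": "send_rows", "kwargs": {"steps": [{"tx": 0,"ty": 0,"tz": 1,"turn": 0,"grip": 0},{"tx": 0,"ty": 0,"tz": 1,"turn": 0,"grip": 0},{"tx": 0,"ty": 0,"tz": 0,"turn": 0,"grip": 0}]}}

```text
time: 6.65
position: [0.5229, 0.2298, 0.0605]
tool_rot: [-2.338, -2.095, 0.017]
ft_force: [-0.1, -0.5, -0.2]
grip_width: 0.0
grip_force: 0.0
```

Run:
```python
from h import *
st();line("scene");line("top");st()
```

```text
t 6.65 p [0.5229 0.2298 0.0605] s,w [0.2848 0.4951] yaw -6.27 F [-0.09 -0.51 -0.24]
scene t 6.65 line s (np.float64(0.0399), 76)
top t 6.7 line s (np.float64(0.045), 65)
t 6.75 p [0.5276 0.2321 0.0662] s,w [0.2876 0.4995] yaw -6.27 F [0.76 0.04 0.3 ]
```

Call:
{"fn": "send_rows", "kwargs": {"steps": [{"tx": -0.09,"ty": 0,"tz": 0,"turn": 0,"grip": 0},{"tx": -0.09,"ty": 0,"tz": 0,"turn": 0,"grip": 0},{"tx": -0.09,"ty": 0,"tz": 0,"turn": 0,"grip": 0},{"tx": -0.09,"ty": 0,"tz": 0,"turn": 0,"grip": 0},{"tx": -0.09,"ty": 0,"tz": 0,"turn": 0,"grip": 0},{"tx": 0,"ty": 0,"tz": 0,"turn": 0,"grip": 0}]}}

```text
time: 7.5
position: [0.5237, 0.2047, 0.0649]
tool_rot: [2.34, 2.096, -0.0]
ft_force: [-0.7, 0.5, 0.0]
grip_width: 0.007
grip_force: 0.0
```

Run:
```python
from h import *
st();line("top");line("scene");st();line("top");st()
```

```text
t 7.5 p [0.5237 0.2047 0.0649] s,w [0.2599 0.4986] yaw -6.29 F [-0.69  0.53  0.01]
top t 7.5 line s (np.float64(0.088), 63)
scene t 7.55 line s (np.float64(0.0886), 79)
t 7.6 p [0.5237 0.2055 0.0649] s,w [0.2607 0.4985] yaw -6.24 F [0.62 0.37 0.32]
top t 7.6 line s (np.float64(0.0929), 66)
t 7.65 p [0.5237 0.2056 0.0649] s,w [0.2608 0.4985] yaw -6.23 F [-0.01  0.15 -0.38]
```

Call:
{"fn": "send_rows", "kwargs": {"steps": [{"tx": 0,"ty": 0,"tz": 0,"turn": 0,"grip": 0},{"tx": 0,"ty": 0,"tz": 0,"turn": 0,"grip": 0},{"tx": 0,"ty": 0,"tz": 0,"turn": 0,"grip": 0},{"tx": 0,"ty": 0,"tz": 0,"turn": 0,"grip": 0},{"tx": 0,"ty": 0,"tz": 0,"turn": 0,"grip": 0}]}}

```text
time: 8.28
position: [0.5237, 0.2054, 0.065]
tool_rot: [-2.339, -2.097, -0.0]
ft_force: [-0.2, 0.6, 0.3]
grip_width: 0.005
grip_force: 0.0
```

Run:
```python
from h import *
line("top");line("scene");line("top");st()
```

```text
top t 8.275 line s (np.float64(0.1249), 65)
scene t 8.325 line s (np.float64(0.1255), 79)
top t 8.375 line s (np.float64(0.1295), 64)
t 8.425 p [0.5237 0.2054 0.065 ] s,w [0.2606 0.4986] yaw -6.24 F [-0.4  -0.32 -0.94]
```

Call:
{"fn": "send_rows", "kwargs": {"steps": [{"tx": 0,"ty": 0,"tz": 0,"turn": 0,"grip": 0},{"tx": 0.02,"ty": 0,"tz": 0,"turn": 0,"grip": 0},{"tx": 0.042,"ty": 0,"tz": 0,"turn": 0,"grip": 0},{"tx": 0.042,"ty": 0,"tz": 0,"turn": 0,"grip": 0},{"tx": 0.042,"ty": 0,"tz": 0,"turn": 0,"grip": 0},{"tx": 0.042,"ty": 0,"tz": 0,"turn": 0,"grip": 0},{"tx": 0.042,"ty": 0,"tz": 0,"turn": 0,"grip": 0},{"tx": 0.042,"ty": 0,"tz": 0,"turn": 0,"grip": 0},{"tx": 0.042,"ty": 0,"tz": 0,"turn": 0,"grip": 0},{"tx": 0.08,"ty": 0,"tz": 0,"turn": 0,"grip": 0}]}}

```text
time: 9.68
position: [0.5263, 0.2289, 0.065]
tool_rot: [2.339, 2.097, -0.0]
ft_force: [-0.8, 0.5, -0.3]
grip_width: 0.002
grip_force: 0.0
```

Run:
```python
from h import *
line("top");line("scene");line("top");line("scene");line("top");st()
```

```text
top t 9.675 line s (np.float64(0.1689), 64)
scene t 9.725 line s (np.float64(0.1671), 78)
top t 9.775 line s (np.float64(0.1691), 64)
scene t 9.825 line s (np.float64(0.1674), 80)
top t 9.875 line s (np.float64(0.1693), 64)
t 9.925 p [0.5263 0.2288 0.065 ] s,w [0.2841 0.4986] yaw -6.24 F [ 0.29 -0.15  0.37]
```

It's parked almost dead on the mark, creeping at about 2 mm/s. I'll back the finger off and lift.

Call:
{"fn": "send_rows", "kwargs": {"steps": [{"tx": 0.3,"ty": 0,"tz": 0,"turn": 0,"grip": 0},{"tx": 0.3,"ty": 0,"tz": 0,"turn": 0,"grip": 0},{"tx": 0.1,"ty": 0,"tz": -0.6,"turn": 0,"grip": 0},{"tx": 0,"ty": 0,"tz": -0.9,"turn": 0,"grip": 0},{"tx": 0,"ty": 0,"tz": -0.9,"turn": 0,"grip": 0},{"tx": 0,"ty": 0,"tz": 0,"turn": 0,"grip": 0},{"tx": 0,"ty": 0,"tz": 0,"turn": 0,"grip": 0},{"tx": 0,"ty": 0,"tz": 0,"turn": 0,"grip": 0},{"tx": 0,"ty": 0,"tz": 0,"turn": 0,"grip": 0},{"tx": 0,"ty": 0,"tz": 0,"turn": 0,"grip": 0},{"tx": 0,"ty": 0,"tz": 0,"turn": 0,"grip": 0},{"tx": 0,"ty": 0,"tz": 0,"turn": 0,"grip": 0}]}}

```text
time: 11.42
position: [0.5309, 0.2706, 0.2089]
tool_rot: [-2.339, -2.097, -0.0]
ft_force: [0.6, -0.3, -0.5]
grip_width: 0.003
grip_force: 0.0
```

Call:
{"fn": "send_rows", "kwargs": {"steps": [{"tx": 0,"ty": 0,"tz": 0,"turn": 0,"grip": 0},{"tx": 0,"ty": 0,"tz": 0,"turn": 0,"grip": 0},{"tx": 0,"ty": 0,"tz": 0,"turn": 0,"grip": 0},{"tx": 0,"ty": 0,"tz": 0,"turn": 0,"grip": 0},{"tx": 0,"ty": 0,"tz": 0,"turn": 0,"grip": 0},{"tx": 0,"ty": 0,"tz": 0,"turn": 0,"grip": 0},{"tx": 0,"ty": 0,"tz": 0,"turn": 0,"grip": 0},{"tx": 0,"ty": 0,"tz": 0,"turn": 0,"grip": 0}]}}

```text
time: 12.42
position: [0.5309, 0.2706, 0.209]
tool_rot: [2.339, 2.097, 0.0]
ft_force: [-0.0, 0.3, -0.8]
grip_width: 0.007
grip_force: 0.0
```

Run:
```python
from h import *
d=line("top");e=line("scene");line("top");st()
cv2.imwrite("pics/end.png",np.hstack([cv2.resize(d["pixels"][120:240,200:350],(400,320),interpolation=cv2.INTER_CUBIC),cv2.resize(e["pixels"][180:310,260:420],(400,320),interpolation=cv2.INTER_CUBIC)])[:,:,::-1])
```

```text
top t 12.425 line s (np.float64(0.1697), 65)
scene t 12.475 line s (np.float64(0.168), 76)
top t 12.525 line s (np.float64(0.1697), 65)
t 12.575 p [0.5309 0.2706 0.209 ] s,w [0.3262 0.4987] yaw -6.24 F [-0.18 -0.84  0.91]
```

View pics/end.png

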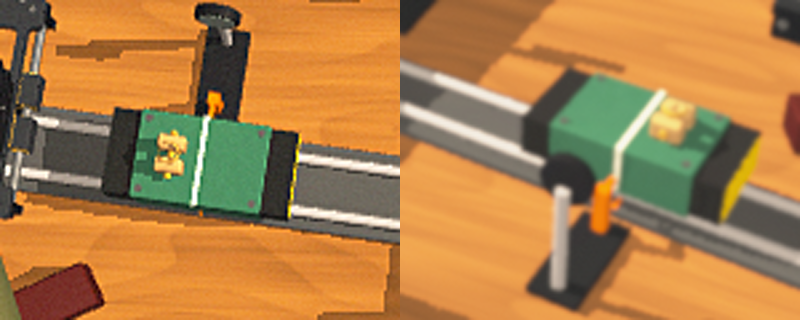

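The trolley is standing still: its white line runs (207,118) to (193,205) in the left crop, in line with the orange pointer at (213,105). The fingers are well clear of it.

```bash
python3 -c "
from bench import ctrl
print(ctrl.close_job())"
```

```text
the job is handed in; nothing more can be done
None
```

I handed the job in at about 12.6 s of the 37 s allowed: the trolley stands still and untouched, its white line within about 1 mm of the small pointer's mark by my camera measurement, and the mallet, wax bar and jar were never approached; no verdict was returned.

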